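# Test two springs against the height stop and reject the weak one

### The job

One of the two spring units standing in the spring tester has gone weak. Press each plunger cap straight down, the left one first and then the right one, until it rests on the tester's stop bar (the marked height), hold it there for about a second to read the force, and never push harder than about 20 N. Then lift the spring that pushes back less out of its seat, set it down upright in the empty grey tray, and leave the good one in its seat; do not disturb the things around.

Things in the scene. Friction and masses are not known exactly. Their poses are not given: they have to be found in the camera images.
- tester: Spring tester fixed on the bench: aluminium plate 120 x 190 x 16 mm (x, y, z). Origin at the centre of its underside; x away from the robot, y to its left, z up. Two spring seats. Two posts at x = 42, y = +-30 mm, 102 mm high, carry a steel stop bar (x = 26 to 38 mm) with pairs of 4 mm wide prongs forward under each cap, 17 to 21 mm to either side of the spring's axis.
- seat_left (a point): Centre of the floor of the left seat (tester x = -10, y = +55 mm): a round recess 30 mm wide, 6 mm deep, floor 10 mm above the bench. A unit standing in it has its unpressed cap top 102 mm above the bench. Height of the stop: the prongs' top was set by hand 62 to 74 mm above the bench and is not measured, the same at both seats: a cap goes down 14 to 26 mm until it rests on it.
- seat_right (a point): Centre of the floor of the right seat (tester x = -10, y = -55 mm), like the left. The stop bar sits on a stiff buffer that yields about 1 mm per 6 N, up to 5 mm, so the pushing force rises over ten times more steeply per mm once a cap rests on the prongs.
- spring_a_mid (a point): Spring unit spring_a: the two look alike, may stand in either seat, and one is weak. 92 mm tall, 0.14 to 0.2 kg: steel tube 28 mm wide, 40 mm tall; coil spring above it; flat aluminium plunger cap 46 mm wide, 14 mm thick on top. Pinch the cap across from above to lift the unit. This point is its centre when unpressed, 46 mm above its underside and below the cap's top; z along the unit, up.
- spring_b_mid (a point): Spring unit spring_b: the two look alike, may stand in either seat, and one is weak. 92 mm tall, 0.14 to 0.2 kg: steel tube 28 mm wide, 40 mm tall; coil spring above it; flat aluminium plunger cap 46 mm wide, 14 mm thick on top. Pinch the cap across from above to lift the unit. This point is its centre when unpressed, 46 mm above its underside and below the cap's top; z along the unit, up.
- plunger_a: Plunger cap of unit spring_a, a disc 46 mm wide, 14 mm thick. Origin at the centre of its underside, z up. It slides down up to 33 mm against the spring, tube staying put, and comes back by itself. From about 1 N at first touch the sound spring gains about 0.4 N per mm, the weak one about 0.2 N per mm.
- plunger_b: Plunger cap of unit spring_b, a disc 46 mm wide, 14 mm thick. Origin at the centre of its underside, z up. It slides down up to 33 mm against the spring, tube staying put, and comes back by itself. From about 1 N at first touch the sound spring gains about 0.4 N per mm, the weak one about 0.2 N per mm.
- tray: Empty open grey plastic tray, fixed, 110 x 130 mm (x, y), 18 mm high, walls and floor 4 mm thick. Origin at the centre of its underside, on the bench. It stands to the left or the right of the tester.
- filter_box: Flat carton of filter papers, 115 x 115 x 32 mm, on the side of the tester where the tray is not; a bystander. Origin at the centre of its underside.
- stopwatch: Black stopwatch, 73 x 62 x 18 mm, lying behind the tester; a bystander. Origin at the centre of its underside.
- crucible: White porcelain crucible, 44 mm wide, 32 mm tall, behind the tester; a bystander. Origin at the centre of its underside.
There are look-alikes about, which are no part of the job. What is shaped like the part that bears spring_a_mid but yellow is not meant.

How it is judged (in metres and radians):
On the way, in this order (a step that is already met when the one before it is completed fails the run):
1. the left spring's cap is pressed down onto the stop bar (1 to 18 N on the bar) and held there (((y of spring_a_mid in the frame of tester above 0 m and contact force between plunger_a and tester between 1 and 18 N) or (y of spring_b_mid in the frame of tester above 0 m and contact force between plunger_b and tester between 1 and 18 N))), for 0.6 s.
2. then the right spring's cap is pressed down onto the stop bar (1 to 18 N on the bar) and held there (((y of spring_a_mid in the frame of tester below 0 m and contact force between plunger_a and tester between 1 and 18 N) or (y of spring_b_mid in the frame of tester below 0 m and contact force between plunger_b and tester between 1 and 18 N))), for 0.6 s.
At the end, for the whole second after the job is handed in: The spring that pushed back less stands upright (within 7 degrees) on the tray's floor, at rest; the other spring is still upright in its own seat (within 6 mm of where it was) (x of spring_a_mid in the frame of tray between -0.045 and 0.045 m and y of spring_a_mid in the frame of tray between -0.055 and 0.055 m and height (world z) of spring_a_mid between 0.04 and 0.06 m and angle between each of spring_a_mid, spring_b_mid's own z axis and vertical below 0.12 rad and linear speed of plunger_a below 0.02 m/s and distance of spring_b_mid from where it was at the start of the episode below 0.006 m); the robot touches nothing.
It fails at once if a cap is pushed with more than 22 N against the stop bar, or the bar itself bears more than 18 N (contact force between any of plunger_a, plunger_b and tester above 18 N or (contact force between plunger_a and tester above 0.5 N and contact force between the fingers and plunger_a above 22 N) or (contact force between plunger_b and tester above 0.5 N and contact force between the fingers and plunger_b above 22 N)).
It fails at once if the filter box, stopwatch or crucible is pushed more than 30 mm (distance of any of filter_box, stopwatch, crucible from where it was at the start of the episode above 0.03 m).
It also fails if it takes over 72 s, if anything falls off the work surface, if the arm or the gripper's body presses on something with over 40 N, if the wrist force passes 120 N, or if a joint passes its speed limit or range.

### The arm

A 6-joint arm with a two-finger parallel gripper is mounted at the origin on a cart in front of the work surface, level with it; the furniture and walls round the work are solid. World frame = base frame: x ahead of the robot, y to its left, z up, the work surface at z = 0. Lengths are in mm, angles in rad, forces in N, time in s.
With the tool pointing down it reaches from about 275 to 750 mm from the base axis. Payload 10.2 kg.
Tool frame: the origin (TCP) lies between the finger pads; the fingertips stand 17 mm ahead of it and the grasp point (between the pads) lies 2 mm behind it; z points along the fingers, y is the line along which they close (so a half turn about z gives the same grasp; the last joint's range is limited). The gripper opens to 85 mm and grips with 20 to 120 N. Pads are 22 mm wide; open, the fingers measure 114 mm over their backs; the gripper's body (76 mm by 85 mm) begins 54 mm behind the grasp point. The pads swing forward as they close: fully open they stand 13 mm farther back than shut.
Start: joints at [-1.393, 0.313, 1.498, -0, 1.331, -0.223], TCP at [204.819, -483.405, 227.994] pointing down, gripper open.
Joint ranges: [-2.94, 2.94], [-0.97, 2.17], [0.19, 2.56], [-1.23, 4.37], [0.02, 3.11], [-2.88, 2.88]. Speed limits (rad/s): [2.39, 2.39, 3.01, 3.14, 3.14, 3.14].

### API

Orientations are given as a unit quaternion [w, x, y, z].
In Python, from rig import * gives the robot as it stands.
- The arm moves only by the tool step_arm, never from a script. Its argument "commands" is text: rows parted by semicolons, each of 7 numbers parted by spaces: the opening, from 0 (shut) to 1 (fully open), then the shift along the tool's x, y, z in cm, then the turn, a rotation vector about the tool's x, y, z in rad. In form: hand x y z rx ry rz; .... A call has 1 to 20 rows; each row is the pose to reach, as a shift and turn from the pose commanded when the call began, along the tool's axes at that moment; what a row does not reach only later rows make up. A row lasts 1/12 s, in which the tool goes at most 41.7 mm and 7.16 degrees, less where a joint would pass 70% of its speed; a pose out of reach is approached as far as the arm can. A call with a gripper value outside its range is refused whole. The fingers move at their own pace and stop on an object; "newtons" is the grip in N (left out, the last holds). Time passes only in rows, so rows that repeat a pose let the fingers close. It gives the time, the measured TCP pose, the force, the opening and the grip force at its end, in the units of the state.
- sense(): the state, without advancing time (a new reading comes with each control period).
- capture(name): name is "side" or "top"; returns the picture (384x512x3 uint8, red, green, blue); there is no depth.
- camera_model(name): a dict with "mtx" (3x3 intrinsics, pixels), "eye" and "rotation" of the camera in the world. Camera axes: x right, y down, z forward; pixel columns grow to the right and rows downward; lengths in mm; the calibration is good to about 2 mm. A picture is of the moment at which its call begins. camera_model takes no time and is no camera call.
- finish_job(): hands the job in; it is judged then, once.
Trained networks look in the newest picture that a camera, given by its name, has taken for a name from the list of things; names that differ only in an ending like _2 or _b are one class to them, and where a whole thing is asked for, a point or a joint stands for the part that bears it (a point fixed in the world has none). Each returns a list of dicts, best first, with "score" (0 to 1); they miss things now and then, are a little off and sometimes report something else, mostly with a low value. They report only what shows in the picture. A call takes as long as a camera call. They do not tell look-alikes from the thing itself.
- search_frame(camera, label): "rect" ([centre column, centre row, width, height] in pixels, round what is visible of it).
- trace(camera, label): "mask" (384x512 bool, what is visible of it) and "rect" ([centre column, centre row, width, height] in pixels, round what is visible of it).
- spot_point(camera, label): "xy" ([column, row] in pixels: a listed point, or the origin of a listed thing).
The state is a dict: "time_s": time; "joints": joint angles; "dq": joint speeds; "tau": joint torques, N m; "eef_pos": TCP position; "ee_rot": TCP orientation; "force": force on the tool from outside, world axes, zero at the start; "wrist_torque": the same for the moment, N m; "grip_width": opening from 0.0 (shut) to 1.0 (fully open); "grip_force": force on a finger pad.
Only numpy, scipy, OpenCV 4.12 (cv2) and the standard library are available. Lean on these libraries where they do the work, as an engineer would, in place of code of your own. Each camera call takes 0.05 s, during which the arm holds its last target. There are 200 camera calls.

## Working session

There is one attempt and no reset: what is moved stays moved. The work goes in short steps, Python scripts to look and compute and a tool call to move; the robot and the scene stay as the last step left them, time stands still between calls to the robot, and variables do not carry over. Pictures are saved under pics/ and viewed, at most 10 in all, crops included, and the job is handed in when it is done.

Besides the shell and the picture viewer there is one more tool, called after "Request:" by a JSON object that holds its "api" and its "payload". step_arm: Moves the arm, as the interface text tells. Its arguments: {"type":"object","properties":{"commands":{"type":"string"},"newtons":{"type":"number"}},"required":["commands"]}

```bash
mkdir -p pics; cat > h.py <<'E'
from rig import *
import numpy as np, cv2
def ray(cam,px):
    m=camera_model(cam);K=np.array(m["mtx"]);R=np.array(m["rotation"]);e=np.array(m["eye"])
    return e,R@(np.linalg.inv(K)@np.array([px[0],px[1],1.]))
def onz(cam,px,z):
    e,d=ray(cam,px);return e+d*(z-e[2])/d[2]
def proj(cam,p):
    m=camera_model(cam);q=np.array(m["mtx"])@(np.array(m["rotation"]).T@(np.array(p)-np.array(m["eye"])));return q[:2]/q[2]
E
python3 - <<'E'
from h import *
np.set_printoptions(precision=1,suppress=True)
a=capture("top");b=capture("side")
cv2.imwrite("pics/t.png",a[...,::-1]);cv2.imwrite("pics/s.png",b[...,::-1])
for c in("top","side"):
    print(c,camera_model(c)["eye"],np.array(camera_model(c)["rotation"]))
Z={"seat_left":10,"seat_right":10,"spring_a_mid":56,"plunger_a":88,"tray":0,"tester":0,"filter_box":0,"stopwatch":0,"crucible":0}
for n,z in Z.items():
  for c in("top","side"):
    for r in spot_point(c,n)[:4]: print(n,c,round(r["score"],2),np.array(r["xy"]),onz(c,r["xy"],z))
print(sense())
E
```

```text
top [ 468.   -48.4 1193.1] [-0.   0.7 -0.7  0. ]
side [  0.4 791.3 650.8] [ 0.2 -0.3  0.8 -0.5]Traceback (most recent call last):
  File "<stdin>", line 10, in <module>
  File "h.py", line 7, in onz
    e,d=ray(cam,px);return e+d*(z-e[2])/d[2]
        ~~~^^^^^^^^
  File "h.py", line 5, in ray
    return e,R@(np.linalg.inv(K)@np.array([px[0],px[1],1.]))
             ~^^~~~~~~~~~~~~~~~~~~~~~~~~~~~~~~~~~~~~~~~~~~~~
ValueError: matmul: Input operand 1 has a mismatch in its core dimension 0, with gufunc signature (n?,k),(k,m?)->(n?,m?) (size 3 is different from 4)
```

View pics/t.png

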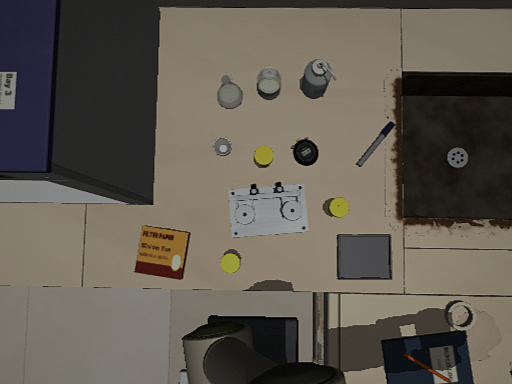

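View pics/s.png

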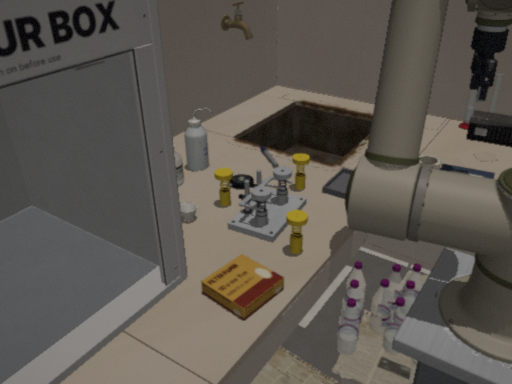

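The top view shows the tester at (268,210) with caps near (244,214) and (291,210). The tray is at (364,257), the filter box at (162,251), and there are three yellow look-alikes. The camera rotation comes as a quaternion, so I'll convert it.

```bash
cat > h.py <<'E'
from rig import *
import numpy as np, cv2
from scipy.spatial.transform import Rotation as Ro
def Q(q): return Ro.from_quat(np.array(q)[[1,2,3,0]]).as_matrix()
def ray(cam,px):
    m=camera_model(cam);K=np.array(m["mtx"]);R=Q(m["rotation"]);e=np.array(m["eye"])
    return e,R@(np.linalg.inv(K)@np.array([px[0],px[1],1.]))
def onz(cam,px,z):
    e,d=ray(cam,px);return e+d*(z-e[2])/d[2]
def proj(cam,p):
    m=camera_model(cam);q=np.array(m["mtx"])@(Q(m["rotation"]).T@(np.array(p)-np.array(m["eye"])));return q[:2]/q[2]
np.set_printoptions(precision=1,suppress=True)
E
python3 - <<'E'
from h import *
a=capture("top");b=capture("side")
Z={"seat_left":10,"seat_right":10,"spring_a_mid":56,"plunger_a":88,"tray":0,"tester":0,"filter_box":0,"stopwatch":0,"crucible":0}
for n,z in Z.items():
  for c in("top","side"):
    for r in spot_point(c,n)[:5]: print(n,c,round(r["score"],2),np.array(r["xy"]),onz(c,r["xy"],z))
for n in("tray","tester"):
    m=trace("top",n)[0]["mask"].astype(np.uint8);c=max(cv2.findContours(m,0,1)[0],key=cv2.contourArea)
    r=cv2.minAreaRect(c);print(n,r); z=18 if n=="tray" else 16
    print(np.array([onz("top",p,z) for p in cv2.boxPoints(r)]))
# cap circles
g=cv2.cvtColor(a[180:250,220:320],cv2.COLOR_RGB2BGR);cv2.imwrite("pics/c.png",cv2.resize(g,None,fx=8,fy=8,interpolation=2))
s=sense();print(s["time_s"],s["eef_pos"],s["ee_rot"],s["force"],s["grip_width"]); print(Q(s["ee_rot"]))
E
```

```text
seat_left top 0.56 [248.4 213.1] [538.  -3.  10.]
seat_left side 0.84 [258.1 226.5] [532.2  14.1  10. ]
seat_right top 0.87 [288.2 212.6] [ 540.7 -102.1   10. ]
seat_right side 0.83 [282.6 203.9] [ 536.7 -103.2   10. ]
spring_a_mid top 0.57 [264.  156.9] [672.  -40.1  56. ]
spring_a_mid top 0.52 [334.1 207.2] [ 552.5 -209.3   56. ]
spring_a_mid side 0.96 [300.4 171.6] [ 543.5 -202.5   56. ]
spring_a_mid side 0.9 [298.8 231.6] [410.3  38.6  56. ]
spring_a_mid side 0.85 [282.  186.2] [ 543.4 -110.    56. ]
spring_a_mid side 0.38 [244.1 290.3] [401.  253.6  56. ]
plunger_a top 0.81 [291.1 209.6] [ 543.  -105.2   88. ]
plunger_a top 0.77 [340.8 204.7] [ 556.2 -220.3   88. ]
plunger_a top 0.66 [259.2 155.3] [669.9 -29.   88. ]
plunger_a top 0.57 [243.6 213.3] [532.7   5.1  88. ]
plunger_a top 0.57 [229.9 260.6] [422.9  34.7  88. ]
plunger_a side 0.82 [261.2 195.2] [532.2  -0.2  88. ]
plunger_a side 0.71 [291.6 224.4] [413.6  64.6  88. ]
plunger_a side 0.69 [299.  158.8] [ 552.8 -209.5   88. ]
plunger_a side 0.68 [284.4 177. ] [ 533.  -103.5   88. ]
plunger_a side 0.54 [222.7 175.1] [665.8
[... 425 characters left out ...]
]
stopwatch top 0.87 [304.7 149.3] [ 702.8 -142.6    0. ]
stopwatch side 0.69 [240.5 184.9] [ 693.9 -139.5    0. ]
crucible top 0.49 [223.9 147.1] [706.   62.9   0. ]
crucible side 0.78 [189.9 214.9] [710.7  51.7   0. ]
tray ((364.5, 257.5), (45.0, 55.0), 90.0)
[[ 487.1 -221.9   18. ]
 [ 489.3 -356.    18. ]
 [ 380.4 -355.    18. ]
 [ 377.9 -222.    18. ]]
tester ((268.08624267578125, 209.0345001220703), (50.408607482910156, 76.40184020996094), 85.2363510131836)
[[ 601.8   49.    16. ]
 [ 620.4 -140.4   16. ]
 [ 495.8 -151.6   16. ]
 [ 477.1   35.9   16. ]]
1.25 [ 204.8 -483.4  228. ] [0.  1.  0.2 0. ] [ 0.1 -0.5 -0.8] 0.9975838013366152
[[ 0.9  0.4  0. ]
 [ 0.4 -0.9 -0. ]
 [ 0.   0.  -1. ]]
```

View pics/c.png

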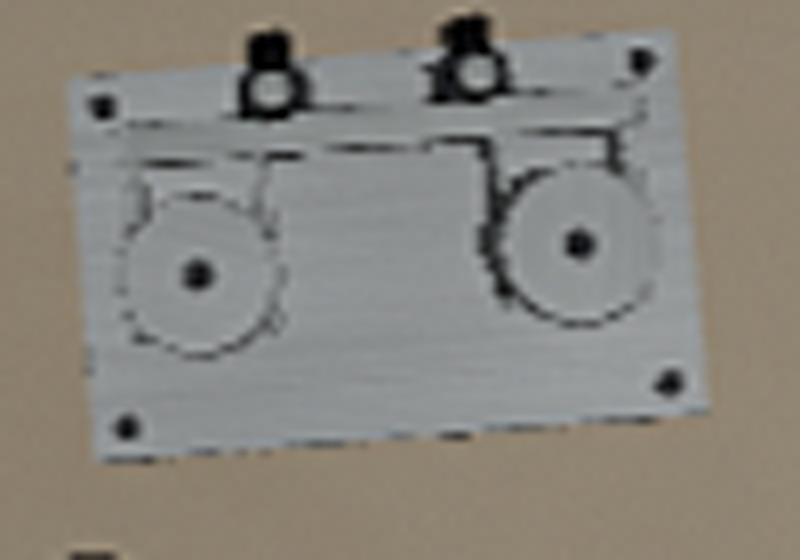

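The crop shows the cap centre holes at full-image pixels of about (244.3,213.8) and (292.1,210.0), and the tester turned about 4°.

```bash
cat >> h.py <<'E'
def go(p,yaw):  # shift (cm, tool axes) and rz to reach world p with tool-x yaw, tool down
    s=sense();R=Q(s["ee_rot"]);d=R.T@(np.array(p)-np.array(s["eef_pos"]))/10
    x=np.array([np.cos(yaw),np.sin(yaw),0]);z=np.array([0,0,-1.]);T=np.c_[x,np.cross(z,x),z]
    print("shift cm",np.round(d,2),"turn",np.round(Ro.from_matrix(R.T@T).as_rotvec(),3),"at",np.array(s["eef_pos"]),"t",round(s["time_s"],2),"F",np.array(s["force"]),"w",round(s["grip_width"],2))
E
python3 - <<'E'
from h import *
L=onz("top",(244.3,213.8),102);Rr=onz("top",(292.1,210),102);print(L,Rr,L-Rr,np.linalg.norm(L-Rr))
d=L-Rr;yaw=np.arctan2(-d[0],d[1]);print("yaw",yaw,"proj side",proj("side",L),proj("side",Rr))
go([L[0],L[1],220],yaw); go([L[0],L[1],125],yaw)
E
```

```text
[530.8   2.8 102. ] [ 541.2 -106.8  102. ] [-10.4 109.6   0. ] 110.09557477090509
yaw 0.09498557787937248 proj side [260.9 190.6] [282.3 170.5]
shift cm [ 49.  -32.    0.8] turn [ 0.  -0.   0.3] at [ 204.8 -483.4  228. ] t 1.25 F [ 0.1 -0.5 -0.8] w 1.0
shift cm [ 49.  -32.   10.3] turn [ 0.  -0.   0.3] at [ 204.8 -483.4  228. ] t 1.25 F [ 0.1 -0.5 -0.8] w 1.0
```

```bash
sed -i 's/precision=1/precision=3/' h.py; python3 -c "
from h import *
go([530.8,2.8,220],.09)"
```

```text
shift cm [ 48.98 -32.05   0.8 ] turn [ 0.    -0.     0.311] at [ 204.813 -483.411  227.999] t 1.25 F [ 0.092 -0.486 -0.78 ] w 1.0
```

Request:
{"api": "step_arm", "payload": {"commands": "0 49 -32.05 0.8 0 0 0.311;0 49 -32.05 0.8 0 0 0.311;0 49 -32.05 0.8 0 0 0.311;0 49 -32.05 0.8 0 0 0.311;0 49 -32.05 0.8 0 0 0.311;0 49 -32.05 0.8 0 0 0.311;0 49 -32.05 0.8 0 0 0.311;0 49 -32.05 0.8 0 0 0.311;0 49 -32.05 0.8 0 0 0.311;0 49 -32.05 0.8 0 0 0.311;0 49 -32.05 0.8 0 0 0.311;0 49 -32.05 0.8 0 0 0.311;0 49 -32.05 0.8 0 0 0.311;0 49 -32.05 0.8 0 0 0.311;0 49 -32.05 0.8 0 0 0.311;0 49 -32.05 0.8 0 0 0.311;0 49 -32.05 0.8 0 0 0.311;0 49 -32.05 0.8 0 0 0.311;0 49 -32.05 0.8 0 0 0.311;0 49 -32.05 0.8 0 0 0.311", "newtons": 30}}

```text
time_s: 2.92
eef_pos: [530.7, 1.8, 220.2]
ee_rot: [0.0, 0.999, 0.044, 0.0]
force: [-0.6, -0.6, 0.4]
grip_width: -0.002
grip_force: 0.0
```

```bash
python3 -c "
from h import *
go([530.8,2.8,125],.09)
b=capture('side');cv2.imwrite('pics/s2.png',cv2.resize(b[100:260,180:380,::-1],None,fx=4,fy=3.5))"
```

```text
shift cm [ 0.02 -0.1   9.52] turn [ 0.    -0.    -0.002] at [530.653   1.817 220.224] t 2.92 F [-0.589 -0.584  0.449] w -0.0
```

View pics/s2.png

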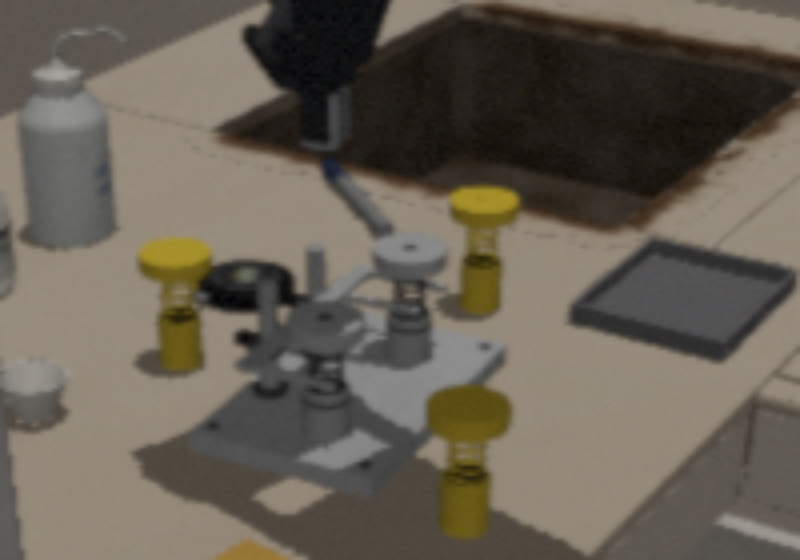

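The closed fingers hang above the left cap, at about (325,150) in the crop with the cap at (325,325). Descending.

Request:
{"api": "step_arm", "payload": {"commands": "0 0 -0.1 3 0 0 0;0 0 -0.1 6 0 0 0;0 0 -0.1 8 0 0 0;0 0 -0.1 9 0 0 0;0 0 -0.1 9.6 0 0 0;0 0 -0.1 9.8 0 0 0;0 0 -0.1 9.8 0 0 0;0 0 -0.1 9.8 0 0 0"}}

```text
time_s: 3.63
eef_pos: [531.4, 3.7, 123.1]
ee_rot: [0.0, 0.999, 0.045, 0.001]
force: [0.1, 0.3, 0.1]
grip_width: -0.0
grip_force: 0.0
```

Request:
{"api": "step_arm", "payload": {"commands": "0 0 0 0.2 0 0 0;0 0 0 0.4 0 0 0;0 0 0 0.6 0 0 0;0 0 0 0.8 0 0 0;0 0 0 0.8 0 0 0;0 0 0 0.8 0 0 0"}}

```text
time_s: 4.13
eef_pos: [530.8, 3.9, 113.9]
ee_rot: [-0.0, 0.999, 0.045, -0.0]
force: [0.0, -0.3, -0.3]
grip_width: 0.002
grip_force: 0.0
```

Request:
{"api": "step_arm", "payload": {"commands": "0 0 0 0.15 0 0 0;0 0 0 0.3 0 0 0;0 0 0 0.45 0 0 0;0 0 0 0.5 0 0 0;0 0 0 0.5 0 0 0;0 0 0 0.5 0 0 0"}}

```text
time_s: 4.63
eef_pos: [530.9, 3.9, 109.0]
ee_rot: [-0.0, 0.999, 0.045, -0.0]
force: [0.3, 0.5, -0.4]
grip_width: -0.004
grip_force: 0.0
```

```bash
python3 -c "
from h import *
b=capture('side');cv2.imwrite('pics/s3.png',cv2.resize(b[150:250,210:320,::-1],None,fx=6,fy=6,interpolation=2))
go([530.8,2.8,109],.09)"
```

```text
shift cm [-0.02  0.1   0.  ] turn [-0. -0. -0.] at [530.889   3.858 109.037] t 4.68 F [-0.283 -0.054  0.289] w 0.0
```

View pics/s3.png

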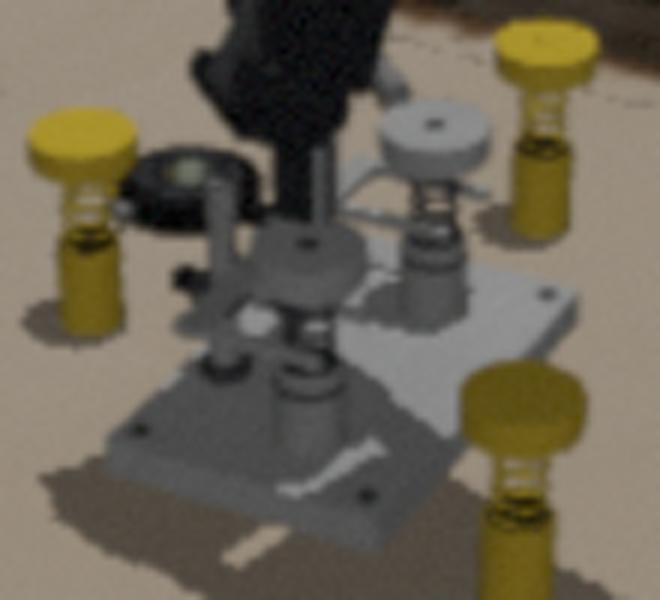

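```bash
python3 -c "
from h import *
for z in (220,215,210,205,203,200,120,115,110,105,102,92): print(z,proj('side',[530.8,2.5,z]))"
```

```text
220 [260.537 142.841]
215 [260.558 144.973]
210 [260.579 147.095]
205 [260.6   149.207]
203 [260.608 150.048]
200 [260.621 151.308]
120 [260.94  183.619]
115 [260.959 185.56 ]
110 [260.978 187.492]
105 [260.997 189.415]
102 [261.009 190.564]
92 [261.046 194.373]
```

The tip appears at about TCP height in both pictures, and the cap hole still sits at the unpressed position, so the fingers haven't touched yet. I'll go on carefully, tracking force.

Request:
{"api": "step_arm", "payload": {"commands": "0 0 0.1 0.1 0 0 0;0 0 0.1 0.2 0 0 0;0 0 0.1 0.3 0 0 0;0 0 0.1 0.4 0 0 0;0 0 0.1 0.4 0 0 0;0 0 0.1 0.4 0 0 0"}}

```text
time_s: 5.18
eef_pos: [530.9, 2.9, 104.9]
ee_rot: [-0.0, 0.999, 0.045, -0.0]
force: [-0.3, -0.7, -0.6]
grip_width: 0.004
grip_force: 0.0
```

Request:
{"api": "step_arm", "payload": {"commands": "0 0 0 0.1 0 0 0;0 0 0 0.2 0 0 0;0 0 0 0.3 0 0 0;0 0 0 0.4 0 0 0;0 0 0 0.4 0 0 0;0 0 0 0.4 0 0 0"}}

```text
time_s: 5.68
eef_pos: [530.9, 2.9, 100.9]
ee_rot: [-0.0, 0.999, 0.045, -0.0]
force: [0.2, -0.1, 0.4]
grip_width: -0.002
grip_force: 0.0
```

Request:
{"api": "step_arm", "payload": {"commands": "0 0 0 0.1 0 0 0;0 0 0 0.2 0 0 0;0 0 0 0.3 0 0 0;0 0 0 0.4 0 0 0;0 0 0 0.4 0 0 0;0 0 0 0.4 0 0 0"}}

```text
time_s: 6.18
eef_pos: [531.0, 2.9, 97.1]
ee_rot: [0.0, 0.999, 0.045, 0.0]
force: [-0.1, -0.6, 0.8]
grip_width: -0.001
grip_force: 0.7
```

Request:
{"api": "step_arm", "payload": {"commands": "0 0 0 0.1 0 0 0;0 0 0 0.2 0 0 0;0 0 0 0.3 0 0 0;0 0 0 0.4 0 0 0;0 0 0 0.4 0 0 0;0 0 0 0.4 0 0 0"}}

```text
time_s: 6.68
eef_pos: [531.0, 2.9, 93.0]
ee_rot: [0.0, 0.999, 0.045, 0.0]
force: [0.1, 0.5, 2.9]
grip_width: 0.002
grip_force: 1.4
```

Request:
{"api": "step_arm", "payload": {"commands": "0 0 0 0.1 0 0 0;0 0 0 0.2 0 0 0;0 0 0 0.3 0 0 0;0 0 0 0.4 0 0 0;0 0 0 0.4 0 0 0;0 0 0 0.4 0 0 0"}}

```text
time_s: 7.18
eef_pos: [531.0, 2.8, 89.1]
ee_rot: [0.0, 0.999, 0.045, 0.0]
force: [-0.3, -0.1, 3.6]
grip_width: 0.001
grip_force: 2.2
```

```bash
python3 -c "
from h import *
b=capture('side');cv2.imwrite('pics/s4.png',cv2.resize(b[150:250,210:320,::-1],None,fx=6,fy=6,interpolation=2))
go([530.8,2.8,109],.09)"
```

```text
shift cm [-0.02  0.   -1.99] turn [ 0. -0. -0.] at [531.004   2.864  89.07 ] t 7.23 F [-1.179 -0.637  4.11 ] w -0.0
```

View pics/s4.png

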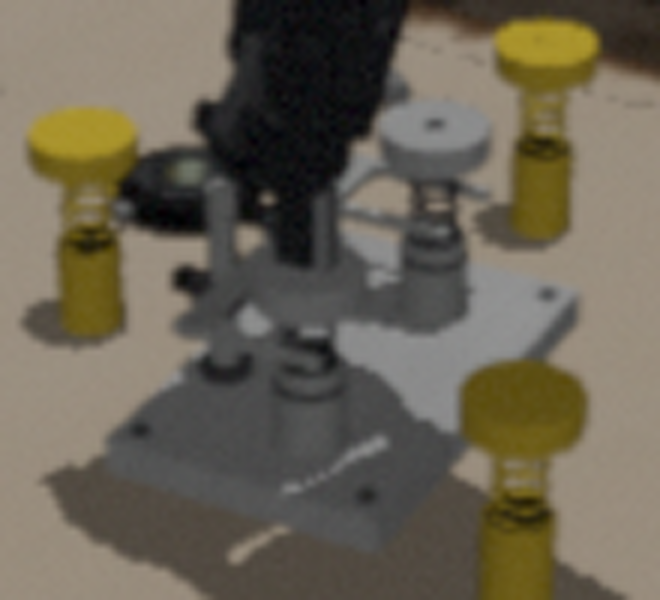

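The left cap is being pressed squarely, with the finger seated on its centre at (300,265) in the crop, and force is about 4 N. Continuing towards the stop.

Request:
{"api": "step_arm", "payload": {"commands": "0 0 0 0.1 0 0 0;0 0 0 0.2 0 0 0;0 0 0 0.3 0 0 0;0 0 0 0.4 0 0 0;0 0 0 0.4 0 0 0;0 0 0 0.4 0 0 0"}}

```text
time_s: 7.73
eef_pos: [531.1, 2.8, 85.1]
ee_rot: [0.0, 0.999, 0.045, 0.0]
force: [-0.9, 0.2, 5.8]
grip_width: -0.001
grip_force: 3.0
```

Request:
{"api": "step_arm", "payload": {"commands": "0 0 0 0.05 0 0 0;0 0 0 0.1 0 0 0;0 0 0 0.15 0 0 0;0 0 0 0.15 0 0 0;0 0 0 0.15 0 0 0"}}

```text
time_s: 8.15
eef_pos: [531.1, 2.8, 83.6]
ee_rot: [0.0, 0.999, 0.045, 0.0]
force: [-0.1, -0.2, 6.4]
grip_width: -0.004
grip_force: 3.2
```

Request:
{"api": "step_arm", "payload": {"commands": "0 0 0 0.05 0 0 0;0 0 0 0.1 0 0 0;0 0 0 0.15 0 0 0;0 0 0 0.15 0 0 0;0 0 0 0.15 0 0 0"}}

```text
time_s: 8.57
eef_pos: [531.1, 2.8, 82.2]
ee_rot: [0.0, 0.999, 0.045, 0.0]
force: [-1.0, 0.1, 7.2]
grip_width: -0.002
grip_force: 3.5
```

Request:
{"api": "step_arm", "payload": {"commands": "0 0 0 0.05 0 0 0;0 0 0 0.1 0 0 0;0 0 0 0.1 0 0 0;0 0 0 0.1 0 0 0"}}

```text
time_s: 8.9
eef_pos: [531.1, 2.9, 81.3]
ee_rot: [0.0, 0.999, 0.045, 0.0]
force: [-0.2, -0.0, 7.0]
grip_width: -0.003
grip_force: 3.7
```

Request:
{"api": "step_arm", "payload": {"commands": "0 0 0 0.05 0 0 0;0 0 0 0.1 0 0 0;0 0 0 0.15 0 0 0;0 0 0 0.15 0 0 0;0 0 0 0.15 0 0 0"}}

```text
time_s: 9.32
eef_pos: [531.1, 2.8, 79.8]
ee_rot: [0.0, 0.999, 0.045, 0.0]
force: [-1.1, 0.3, 6.8]
grip_width: -0.002
grip_force: 3.9
```

Request:
{"api": "step_arm", "payload": {"commands": "0 0 0 0.05 0 0 0;0 0 0 0.1 0 0 0;0 0 0 0.15 0 0 0;0 0 0 0.15 0 0 0;0 0 0 0.15 0 0 0"}}

```text
time_s: 9.73
eef_pos: [531.1, 2.8, 78.4]
ee_rot: [0.0, 0.999, 0.045, 0.0]
force: [-1.3, -0.2, 7.7]
grip_width: -0.002
grip_force: 4.2
```

Request:
{"api": "step_arm", "payload": {"commands": "0 0 0 0.05 0 0 0;0 0 0 0.1 0 0 0;0 0 0 0.1 0 0 0;0 0 0 0.1 0 0 0"}}

```text
time_s: 10.07
eef_pos: [531.2, 2.8, 77.4]
ee_rot: [0.0, 0.999, 0.045, 0.0]
force: [-1.3, 0.5, 9.8]
grip_width: -0.0
grip_force: 4.4
```

Request:
{"api": "step_arm", "payload": {"commands": "0 0 0 0.05 0 0 0;0 0 0 0.1 0 0 0;0 0 0 0.1 0 0 0;0 0 0 0.1 0 0 0"}}

```text
time_s: 10.4
eef_pos: [531.2, 2.8, 76.7]
ee_rot: [0.0, 0.999, 0.045, 0.0]
force: [-2.0, 0.2, 10.7]
grip_width: -0.001
grip_force: 5.7
```

The force is now climbing steeply: the cap is on the stop at a TCP height of about 77. I'll press 0.4 mm more and hold.

Request:
{"api": "step_arm", "payload": {"commands": "0 0 0 0.04 0 0 0;0 0 0 0.04 0 0 0;0 0 0 0.04 0 0 0;0 0 0 0.04 0 0 0;0 0 0 0.04 0 0 0;0 0 0 0.04 0 0 0"}}

```text
time_s: 10.9
eef_pos: [531.2, 2.9, 76.4]
ee_rot: [0.0, 0.999, 0.045, 0.001]
force: [-2.6, 1.1, 12.3]
grip_width: 0.0
grip_force: 6.4
```

Request:
{"api": "step_arm", "payload": {"commands": "0 0 0 0.02 0 0 0;0 0 0 0.02 0 0 0;0 0 0 0.02 0 0 0;0 0 0 0.02 0 0 0;0 0 0 0.02 0 0 0;0 0 0 0.02 0 0 0;0 0 0 0.02 0 0 0;0 0 0 0.02 0 0 0;0 0 0 0.02 0 0 0;0 0 0 0.02 0 0 0;0 0 0 0.02 0 0 0;0 0 0 0.02 0 0 0;0 0 0 0.02 0 0 0"}}

```text
time_s: 11.98
eef_pos: [531.2, 2.8, 76.3]
ee_rot: [0.0, 0.999, 0.045, 0.001]
force: [-3.4, 1.0, 13.0]
grip_width: 0.003
grip_force: 6.7
```

Request:
{"api": "step_arm", "payload": {"commands": "0 0 0 -1 0 0 0;0 0 0 -2.5 0 0 0;0 0 0 -5 0 0 0;0 0 0 -5 0 0 0;0 0 0 -5 0 0 0"}}

```text
time_s: 12.4
eef_pos: [531.1, 2.8, 125.7]
ee_rot: [0.0, 0.999, 0.045, 0.001]
force: [-0.8, 0.4, -0.9]
grip_width: -0.001
grip_force: 0.0
```

```bash
python3 -c "
from h import *
go([541.5,-106.5,103],.09)"
```

```text
shift cm [ 0.05 10.98  2.27] turn [ 0.    -0.001 -0.   ] at [531.12    2.842 125.706] t 12.4 F [-0.829  0.357 -0.875] w -0.0
```

Request:
{"api": "step_arm", "payload": {"commands": "0 0.05 4 0 0 0 0;0 0.05 8 0 0 0 0;0 0.05 10.98 0 0 0 0;0 0.05 10.98 0 0 0 0;0 0.05 10.98 1 0 0 0;0 0.05 10.98 2 0 0 0;0 0.05 10.98 2.5 0 0 0;0 0.05 10.98 3 0 0 0;0 0.05 10.98 3.5 0 0 0;0 0.05 10.98 3.8 0 0 0;0 0.05 10.98 4.1 0 0 0;0 0.05 10.98 4.4 0 0 0;0 0.05 10.98 4.6 0 0 0;0 0.05 10.98 4.6 0 0 0;0 0.05 10.98 4.6 0 0 0"}}

```text
time_s: 13.65
eef_pos: [541.4, -106.4, 79.6]
ee_rot: [0.0, 0.999, 0.045, 0.0]
force: [-0.4, 1.5, 3.4]
grip_width: 0.0
grip_force: 2.1
```

Request:
{"api": "step_arm", "payload": {"commands": "0 0 0 0.05 0 0 0;0 0 0 0.1 0 0 0;0 0 0 0.15 0 0 0;0 0 0 0.15 0 0 0;0 0 0 0.15 0 0 0"}}

```text
time_s: 14.07
eef_pos: [541.3, -106.4, 77.9]
ee_rot: [-0.0, 0.999, 0.045, 0.0]
force: [-1.3, 1.4, 4.3]
grip_width: 0.002
grip_force: 2.3
```

The right spring gives about 4.4 N here where the left gave about 8, so the right one is weak. Pressing it onto the stop.

Request:
{"api": "step_arm", "payload": {"commands": "0 0 0 0.05 0 0 0;0 0 0 0.1 0 0 0;0 0 0 0.12 0 0 0;0 0 0 0.12 0 0 0;0 0 0 0.12 0 0 0;0 0 0 0.12 0 0 0"}}

```text
time_s: 14.57
eef_pos: [541.4, -106.4, 77.1]
ee_rot: [0.0, 0.999, 0.045, 0.0]
force: [-2.1, 1.9, 7.4]
grip_width: -0.001
grip_force: 3.9
```

Request:
{"api": "step_arm", "payload": {"commands": "0 0 0 0.04 0 0 0;0 0 0 0.06 0 0 0;0 0 0 0.06 0 0 0;0 0 0 0.06 0 0 0;0 0 0 0.06 0 0 0;0 0 0 0.06 0 0 0"}}

```text
time_s: 15.07
eef_pos: [541.4, -106.3, 76.6]
ee_rot: [-0.0, 0.999, 0.045, 0.0]
force: [-2.2, 1.9, 9.2]
grip_width: 0.004
grip_force: 4.7
```

Request:
{"api": "step_arm", "payload": {"commands": "0 0 0 0.02 0 0 0;0 0 0 0.02 0 0 0;0 0 0 0.02 0 0 0;0 0 0 0.02 0 0 0;0 0 0 0.02 0 0 0;0 0 0 0.02 0 0 0;0 0 0 0.02 0 0 0;0 0 0 0.02 0 0 0;0 0 0 0.02 0 0 0;0 0 0 0.02 0 0 0;0 0 0 0.02 0 0 0;0 0 0 0.02 0 0 0;0 0 0 0.02 0 0 0"}}

```text
time_s: 16.15
eef_pos: [541.4, -106.4, 76.5]
ee_rot: [0.0, 0.999, 0.045, 0.0]
force: [-2.5, 3.2, 10.2]
grip_width: -0.001
grip_force: 5.0
```

Request:
{"api": "step_arm", "payload": {"commands": "0 0 0 -1 0 0 0;0 0 0 -2.5 0 0 0;0 0 0 -5 0 0 0;1 0 0 -6.5 0 0 0;1 0 0 -6.5 0 0 0;1 0 0 -6.5 0 0 0;1 0 0 -6.5 0 0 0;1 0 0 -6.5 0 0 0;1 0 0 -6.5 0 0 0;1 0 0 -6.5 0 0 0"}}

```text
time_s: 16.98
eef_pos: [541.0, -106.4, 140.2]
ee_rot: [-0.0, 0.999, 0.045, -0.001]
force: [0.8, 0.3, 0.1]
grip_width: 0.979
grip_force: 0.0
```

```bash
python3 -c "
from h import *
b=capture('side');cv2.imwrite('pics/s5.png',cv2.resize(b[120:220,230:340,::-1],None,fx=6,fy=6,interpolation=2))
go([541.3,-106.8,93],.09)
for z in (160,150,140,130,120):
  print(z,[proj('side',[541.3+s*4.5,-106.8-s*50,z]) for s in (-1,1)])"
```

```text
shift cm [0.02 0.05 4.74] turn [-0.     0.001 -0.   ] at [ 541.137 -106.371  140.392] t 17.03 F [-0.815 -0.202  0.789] w 1.0
160 [array([272.921, 157.129]), array([291.692, 141.122])]
150 [array([272.904, 161.033]), array([291.598, 144.846])]
140 [array([272.888, 164.902]), array([291.505, 148.538])]
130 [array([272.872, 168.736]), array([291.412, 152.2  ])]
120 [array([272.857, 172.537]), array([291.321, 155.831])]
```

View pics/s5.png

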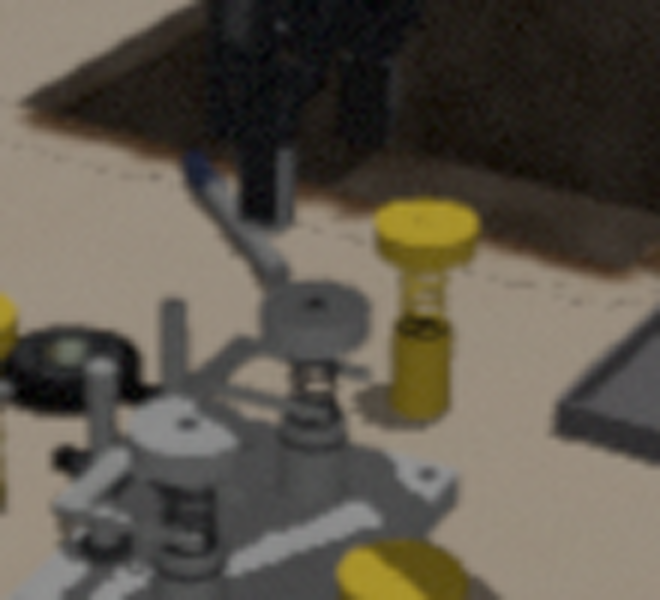

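The open gripper straddles the weak unit, with its left tip at crop (265,228), i.e. z about 157 at TCP 140. Open tips therefore sit about 17 mm above the TCP, so I'll grasp with the TCP at about 76.

Request:
{"api": "step_arm", "payload": {"commands": "1 0.02 0.04 2 0 0 0;1 0.02 0.04 4 0 0 0;1 0.02 0.04 5.5 0 0 0;1 0.02 0.04 6.4 0 0 0;1 0.02 0.04 6.4 0 0 0;1 0.02 0.04 6.4 0 0 0"}}

```text
time_s: 17.53
eef_pos: [541.7, -106.9, 77.1]
ee_rot: [-0.0, 0.999, 0.045, -0.0]
force: [0.1, 0.3, 0.1]
grip_width: 1.003
grip_force: 0.0
```

Request:
{"api": "step_arm", "payload": {"commands": "0.4 0 0 0 0 0 0;0.3 0 0 0 0 0 0;0.3 0 0 0 0 0 0;0.3 0 0 0 0 0 0;0.3 0 0 0 0 0 0;0.3 0 0 0 0 0 0;0.3 0 0 0 0 0 0;0.3 0 0 0 0 0 0;0.3 0 0 0 0 0 0;0.3 0 0 0 0 0 0", "newtons": 30}}

```text
time_s: 18.37
eef_pos: [541.6, -106.9, 76.9]
ee_rot: [0.0, 0.999, 0.045, 0.0]
force: [0.3, -0.4, -0.2]
grip_width: 0.522
grip_force: 31.6
```

Request:
{"api": "step_arm", "payload": {"commands": "0.3 0 0 -0.3 0 0 0;0.3 0 0 -0.8 0 0 0;0.3 0 0 -1.5 0 0 0;0.3 0 0 -3 0 0 0;0.3 0 0 -5 0 0 0;0.3 0 0 -8 0 0 0;0.3 0 0 -11 0 0 0;0.3 0 0 -12 0 0 0;0.3 0 0 -12 0 0 0;0.3 0 0 -12 0 0 0"}}

```text
time_s: 19.2
eef_pos: [541.2, -106.6, 196.1]
ee_rot: [-0.0, 0.999, 0.045, -0.0]
force: [-0.8, 0.4, -2.4]
grip_width: 0.522
grip_force: 31.5
```

```bash
python3 -c "
from h import *
b=capture('side');cv2.imwrite('pics/s6.png',cv2.resize(b[100:220,230:370,::-1],None,fx=5,fy=5,interpolation=2))
go([433.7,-288.7,73],.09)"
```

```text
shift cm [-12.27  17.2   12.23] turn [-0.001  0.002 -0.   ] at [ 540.837 -106.54   195.197] t 19.25 F [-0.24  0.26 -1.73] w 0.53
```

View pics/s6.png

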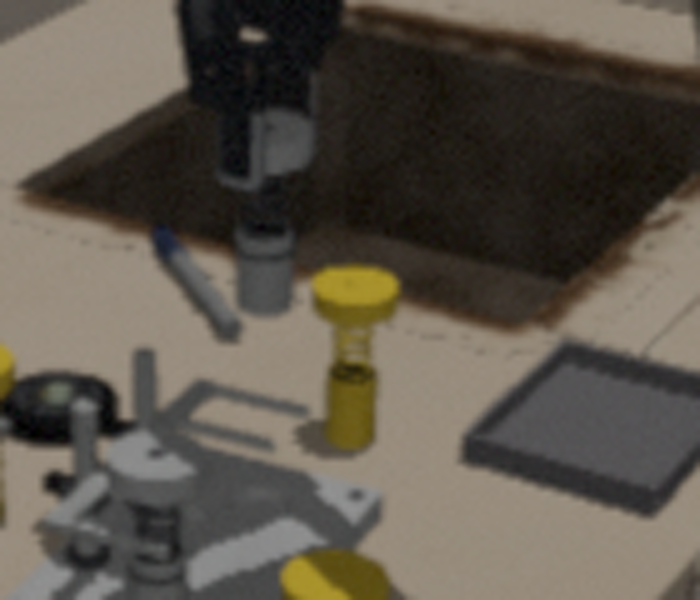

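The unit hangs upright from the gripper (tube at (265,265) in the crop) and its seat is empty. I'll carry it to the tray, keeping clear of the yellow unit.

Request:
{"api": "step_arm", "payload": {"commands": "0.3 -2 1 0 0 0 0;0.3 -5 2.5 0 0 0 0;0.3 -8 5 0 0 0 0;0.3 -10.5 8 0 0 0 0;0.3 -12.3 11 0 0 0 0;0.3 -12.3 14 0 0 0 0;0.3 -12.3 16.5 0 0 0 0;0.3 -12.3 17.2 0 0 0 0;0.3 -12.3 17.2 0 0 0 0;0.3 -12.3 17.2 3 0 0 0;0.3 -12.3 17.2 6 0 0 0;0.3 -12.3 17.2 8.5 0 0 0;0.3 -12.3 17.2 10.5 0 0 0;0.3 -12.3 17.2 11.5 0 0 0;0.3 -12.3 17.2 12 0 0 0;0.3 -12.3 17.2 12 0 0 0;0.3 -12.3 17.2 12 0 0 0;0.3 -12.3 17.2 12 0 0 0"}}

```text
time_s: 20.75
eef_pos: [434.9, -289.4, 78.0]
ee_rot: [0.001, 0.999, 0.045, 0.001]
force: [-0.3, -0.2, -2.4]
grip_width: 0.529
grip_force: 31.5
```

Request:
{"api": "step_arm", "payload": {"commands": "0.3 0 0 0.2 0 0 0;0.3 0 0 0.4 0 0 0;0.3 0 0 0.55 0 0 0;0.3 0 0 0.65 0 0 0;0.3 0 0 0.65 0 0 0;0.3 0 0 0.65 0 0 0"}}

```text
time_s: 21.25
eef_pos: [434.6, -289.3, 70.6]
ee_rot: [0.0, 0.999, 0.045, 0.0]
force: [0.2, 0.7, 0.4]
grip_width: 0.527
grip_force: 31.8
```

It's resting on the tray floor. Releasing.

Request:
{"api": "step_arm", "payload": {"commands": "0.56 0 0 0 0 0 0;0.6 0 0 0 0 0 0;0.65 0 0 0 0 0 0;0.75 0 0 0 0 0 0;0.9 0 0 0 0 0 0;1 0 0 0 0 0 0;1 0 0 0 0 0 0;1 0 0 0 0 0 0;1 0 0 0 0 0 0;1 0 0 -1 0 0 0;1 0 0 -2.5 0 0 0;1 0 0 -5 0 0 0;1 0 0 -9 0 0 0;1 0 0 -12 0 0 0;1 0 0 -15 0 0 0;1 0 0 -15 0 0 0;1 0 0 -15 0 0 0"}}

```text
time_s: 22.67
eef_pos: [434.8, -289.5, 222.3]
ee_rot: [0.001, 0.999, 0.045, 0.001]
force: [-0.1, 0.5, -0.7]
grip_width: 1.002
grip_force: 0.0
```

```bash
python3 -c "
from h import *
b=capture('side');cv2.imwrite('pics/s7.png',cv2.resize(b[120:250,210:400,::-1],None,fx=4,fy=4,interpolation=2))
print(sense()['eef_pos'])"
```

```text
[ 434.332 -289.012  220.671]
```

View pics/s7.png

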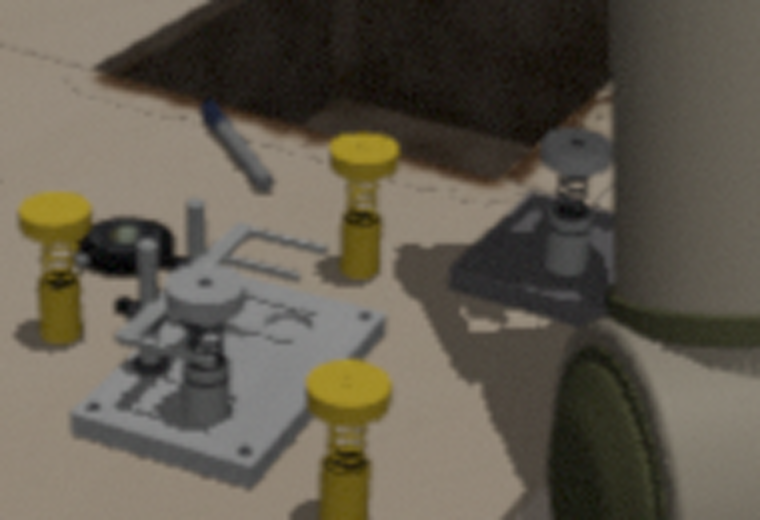

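The weak unit stands upright in the tray at crop (570,210), and the good one is still in its seat at (205,345). Handing in.

```bash
python3 -c "
from rig import *
print(finish_job())"
```

```text
the job is handed in; nothing more can be done
None
```

I pressed and held both caps on the stop bar, found the right spring to be the weak one (about 4.4 N just above the stop, against about 8 N for the left), stood it upright in the tray, left the good spring in its seat, and handed the job in; no verdict was returned.

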